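# Hang the eyed key on the station caddy and hold the caddy up level

## Robot

A 6-joint arm with a two-finger parallel gripper is mounted at the origin on the work surface. World frame = base frame: x ahead of the robot, y to its left, z up, the work surface at z = 0. Lengths are in mm, angles in degrees, forces in N, time in s.
With the tool pointing down it reaches from about 350 to 975 mm from the base axis. Payload 4.9 kg.
Tool frame: the origin (TCP) lies at the very end of the fingers, on their centre line; the grasp point (between the pads) lies 19 mm behind it (hold_point_z is the distance from the TCP to the grasp point, in mm); z points along the fingers, y is the line along which they close (so a half turn about z gives the same grasp; the last joint's range is limited). The gripper opens to 85 mm and grips with 20 to 120 N. Pads are 22 mm wide; open, the fingers measure 114 mm over their backs; the gripper's body (76 mm by 85 mm) begins 54 mm behind the grasp point. The pads swing forward as they close: fully open they stand 13 mm farther back than shut.
Start: joints at [-81.131, 3.019, 92.412, -0, 84.569, -6.818], TCP at [168.99, -601.701, 231.304] pointing down, gripper open.
Joint ranges: [-172.51, 172.51], [-57.92, 126.97], [3.15, 148.05], [-58.71, 238.71], [5.1, 150.11], [-179.66, 179.66]. Speed limits (degrees/s): [147.25, 147.25, 180, 180, 180, 180].

## Interface

Orientations are given as a 3x3 rotation matrix whose columns are the frame's x, y, z axes.
In Python, from cell import * gives the robot as it stands.
- The arm moves only by the tool arm_command, never from a script. Its argument "plan" is a list that holds one entry, the list of rows, each a list of 7 numbers: the shift along the tool's x, y, z each as a share of 200 mm, from -1 to 1, then the turn, a rotation vector about the tool's x, y, z each as a share of pi rad, from -1 to 1, then the closure, from 0 (fully open) to 1 (shut). In form: [[[tx, ty, tz, ax, ay, az, gripper], ...]]. A call has 1 to 5 rows; each row is the pose to reach, as a shift and turn from the pose commanded when the call began, along the tool's axes at that moment, turning the shorter way round; what a row does not reach only later rows make up. A row lasts 1/10 s, in which the tool goes at most 50 mm and 8.59 degrees, less where a joint would pass 70% of its speed; a pose out of reach is approached as far as the arm can. A call with a number of a shift or a turn outside -1 to 1 is refused whole. A call with a gripper value outside its range is refused whole. The fingers move at their own pace and stop on an object; "newtons" is the grip in N (left out, the last holds). Time passes only in rows, so rows that repeat a pose let the fingers close. It gives the time, the measured TCP pose, the force, the opening and the grip force at its end, in the units of the state.
- read_state(): the state, without advancing time (a new reading comes with each control period).
- capture(name): name is "scene" or "top"; returns the picture (384x512x3 uint8, red, green, blue); there is no depth.
- calibration(name): a dict with "mtx" (3x3 intrinsics, pixels), "k1" (the pictures are not rectified: a ray, as slopes to the right and down, at radius r is drawn at 1 + k1 r^2 times it, then the intrinsics apply), "rvec" (rotation vector, rad) and "tvec" (3), from world to camera coordinates, as OpenCV has them. Camera axes: x right, y down, z forward; pixel columns grow to the right and rows downward; lengths in mm; the calibration is good to about 2 mm. A picture is of the moment at which its call begins. calibration takes no time and is no camera call.
- close_job(): hands the job in; it is judged then, once.
Trained networks look in the newest picture that a camera, given by its name, has taken for a name from the list of things; names that differ only in an ending like _2 or _b are one class to them, and where a whole thing is asked for, a point or a joint stands for the part that bears it (a point fixed in the world has none). Each returns a list of dicts, best first, with "conf" (0 to 1); they miss things now and then, are a little off and sometimes report something else, mostly with a low value. They report only what shows in the picture. A call takes as long as a camera call. They do not tell look-alikes from the thing itself.
- recognise(camera, thing): "point" ([column, row] in pixels, amid what is visible of it).
The state is a dict: "time": time; "joint_positions": joint angles; "qd": joint speeds; "joint_efforts": joint torques, N m; "tcp_pos": TCP position; "orientation": TCP orientation; "force": force on the tool from outside, world axes, zero at the start; "moment": the same for the moment, N m; "grip_width": opening from 0.0 (shut) to 1.0 (fully open); "grasp_force": force on a finger pad.
Only numpy, scipy, OpenCV 4.12 (cv2) and the standard library are available. Lean on these libraries where they do the work, as an engineer would, in place of code of your own. Each camera call takes 0.05 s, during which the arm holds its last target. There are 200 camera calls.

## Task

Get the tattoo station caddy ready to hand over: take the flat key with the round eye out of the rack and hang it by its eye on the caddy's peg, letting go of it, then lift the caddy by its upright straight up about 10 cm off the bench and keep holding it there, level and still, with the key hanging on the peg and the small bottle standing in its tray. Finish while holding the caddy in the air; do not put it down or let go. Leave the other two tools in the rack.

Things in the scene. Friction and masses are not known exactly. Their poses are not given: they have to be found in the camera images.
- key_tab (a point): Grip tab of the key, the part to pinch. The key is a light-alloy plate 6 mm thick, 109 mm long, about 50 g, upright on its forked end in a rack slot: the one of three tools with a round hole. Point: mid-thickness, 13 mm below the top edge; the tab is 24 mm wide (y), 30 mm tall. Axes: z up along the key, x through its thickness, y across its width.
- key_eye (a point): Centre of the key's eye: a through hole of 18 mm diameter along the key's x, in a 34 mm square part of the plate. It is 46 mm below the key's top edge (33 mm below key_tab) and 63 mm above its lower end. Same axes as key_tab. The key may go on the peg either way round.
- key: The whole key; origin at the centre of its lower end, z up along it, same axes as key_tab.
- rack: Fixed black plastic block, 46 mm (x) by 180 mm (y) by 38 mm tall, origin at the centre of its underside. Three slots open upward in a row along its y (at -58, 0, 58 mm), each 9 by 29 mm and 28 mm deep, hold three flat tools upright, in any order, broad faces along the rack's y. The tools' tops are 106 to 119 mm above the bench.
- blade_center (a point): Bystander in the rack: a flat alloy tool of much the same size as the key but with a solid round head, no hole. Point half-way up (53.5 mm above its lower end). Leave it in the rack.
- tee_center (a point): Bystander in the rack: a flat alloy tool 96 mm long with a narrow stem and a T-shaped top, no hole. Point half-way up (48 mm above its lower end). Leave it in the rack.
- caddy: Loose steel caddy, about 650 g: tray 120 mm (x) by 150 mm (y), floor 6 mm thick, rim 14 mm high; in its middle a flat upright 12 mm thick (x), 40 mm wide (y), 165 mm high. An arm 8 mm thick, 96 mm up, runs from it 75 mm towards -y to the peg's root. Origin: centre of the tray's underside, z up; the peg points to its front, -x. The centre of mass lies about below the upright.
- caddy_grip (a point): Where to pinch the caddy: the middle of the upright, 22 mm below its top edge and 143 mm above the tray's underside; 12 mm thick in x, 40 mm wide in y (caddy axes).
- peg_mid (a point): Middle of the peg, 100 mm above the tray's underside; caddy axes. The peg is a round bar 6 mm thick, 41 mm long, running from its root on the arm towards the caddy's -x and rising 12 degrees to a 9 mm ball at its free end. The hung key's broad face lies across the peg and nothing is under it.
- peg_tip (a point): Centre of the 9 mm ball at the peg's free end: 20 mm towards the caddy's -x and 4 mm above peg_mid.
- caddy_bottle_center (a point): A small capped white bottle, 28 mm across and 52 mm tall, about 50 g, standing loose on the caddy's tray on the side away from the peg; point half-way up, z up along it. It rides along upright when the caddy is lifted level.
Not all that is in view belongs to the job. What is shaped like the key but green or turquoise is not meant.

How it is judged:
By the outcome, as a careful person would: the job done as asked, in the order asked, and still so for the second after the job is handed in, while the arm keeps its last pose, push and grip.
It also fails if it takes over 56 s, if anything falls off the work surface, if the arm or the gripper's body presses on something with over 40 N, if the wrist force passes 120 N, or if a joint passes its speed limit or range.

## Working session

There is one attempt and no reset: what is moved stays moved. The work goes in short steps, Python scripts to look and compute and a tool call to move; the robot and the scene stay as the last step left them, time stands still between calls to the robot, and variables do not carry over. Pictures are saved under pics/ and viewed, at most 10 in all, crops included, and the job is handed in when it is done.

Besides the shell and the picture viewer there is one more tool, called after "Call:" in YAML: its name, and indented under it one key for each argument. arm_command: Moves the arm, as the interface text tells. Its arguments: {"type":"object","properties":{"plan":{"type":"array","items":{"type":"array","items":{"type":"array","items":{"type":"number","minimum":-1,"maximum":1}}}},"newtons":{"type":"number"}},"required":["plan"]}

```bash
mkdir -p pics; python3 - <<'E'
from cell import *
import cv2,numpy as np
for n in("scene","top"):
    cv2.imwrite(f"pics/{n}0.png",capture(n)[:,:,::-1])
    c=calibration(n);R=cv2.Rodrigues(np.array(c["rvec"],float))[0];print(n,np.round(c["mtx"],1).tolist(),c["k1"],"cam",(-R.T@np.array(c["tvec"]).ravel()).round(),R.round(2).tolist())
    for t in("key_tab","key_eye","rack","blade_center","tee_center","caddy","caddy_grip","peg_mid","peg_tip","caddy_bottle_center"):
        print(t,[(np.round(d["point"],1).tolist(),round(d["conf"],2)) for d in recognise(n,t)][:4])
s=read_state();print(s["time"],s["orientation"],s["tcp_pos"],s["grip_width"])
E
```

```text
scene [[379.1, 0.0, 255.6], [0.0, 379.1, 197.7], [0.0, 0.0, 1.0]] -0.008414744363843665 cam [1043.  214.  587.] [[-0.45, 0.89, 0.0], [0.58, 0.3, -0.76], [-0.67, -0.34, -0.66]]
key_tab [([156.0, 167.9], 0.82), ([119.4, 187.3], 0.8), ([182.4, 149.1], 0.46), ([341.1, 252.4], 0.17)]
key_eye [([154.5, 167.1], 0.72), ([182.0, 154.9], 0.62), ([119.4, 186.7], 0.57)]
rack [([185.4, 195.0], 0.66), ([365.7, 258.7], 0.58)]
blade_center [([202.1, 180.8], 0.66), ([174.9, 170.7], 0.55), ([184.3, 194.4], 0.4)]
tee_center [([176.5, 172.3], 0.46)]
caddy [([342.5, 250.2], 0.64)]
caddy_grip [([343.0, 253.0], 0.95)]
peg_mid [([343.9, 250.8], 0.56)]
peg_tip []
caddy_bottle_center [([369.7, 255.8], 0.6)]
top [[385.9, 0.0, 261.1], [0.0, 385.9, 190.4], [0.0, 0.0, 1.0]] 0.011698079092523758 cam [321. -33. 973.] [[-0.04, -1.0, -0.01], [-0.97, 0.04, -0.23], [0.23, -0.0, -0.97]]
key_tab [([385.4, 158.2], 0.78), ([373.2, 191.1], 0.52), ([369.2, 232.1], 0.48)]
key_eye [([373.3, 228.7], 0.66), ([370.3, 187.5], 0.54), ([383.5, 161.8], 0.54)]
rack [([339.4, 200.7], 0.64)]
blade_center [([322.2, 198.1], 0.63)]
tee_center [([348.4, 192.5], 0.62)]
caddy [([191.7, 201.0], 0.89)]
caddy_grip [([193.3, 203.8], 0.88)]
peg_mid []
peg_tip [([190.4, 203.1], 0.98)]
caddy_bottle_center [([170.4, 197.9], 0.5)]
1.1 [[ 9.62740246e-01  2.70427842e-01 -1.72888704e-05]
 [ 2.70427842e-01 -9.62740246e-01  1.86914291e-05]
 [-1.15900085e-05 -2.26703829e-05 -1.00000000e+00]] [ 169.01128766 -601.69670623  231.29234377] 0.9985321277045006
```

```bash
python3 - <<'E'
import cv2,numpy as np
a=cv2.imread("pics/scene0.png");b=cv2.imread("pics/top0.png")
cv2.imwrite("pics/s1.png",cv2.resize(a[110:310,90:440],(800,457),interpolation=3))
cv2.imwrite("pics/t1.png",cv2.resize(b[110:270,140:420],(800,457),interpolation=3))
E
```

```text
(no output)
```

View pics/s1.png

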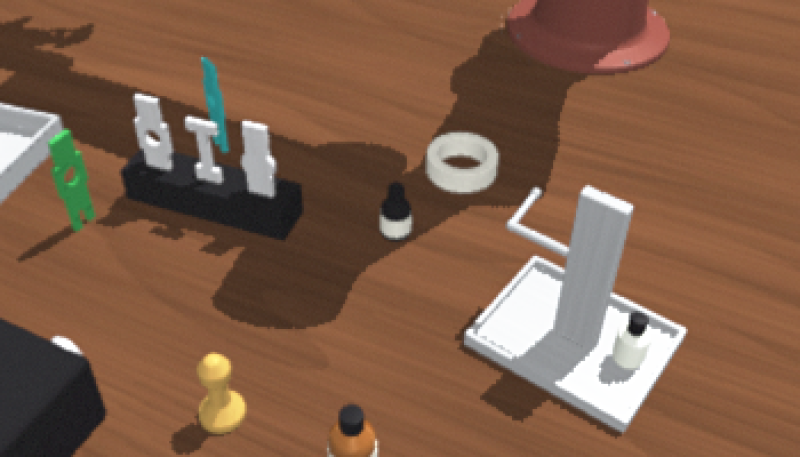

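View pics/t1.png

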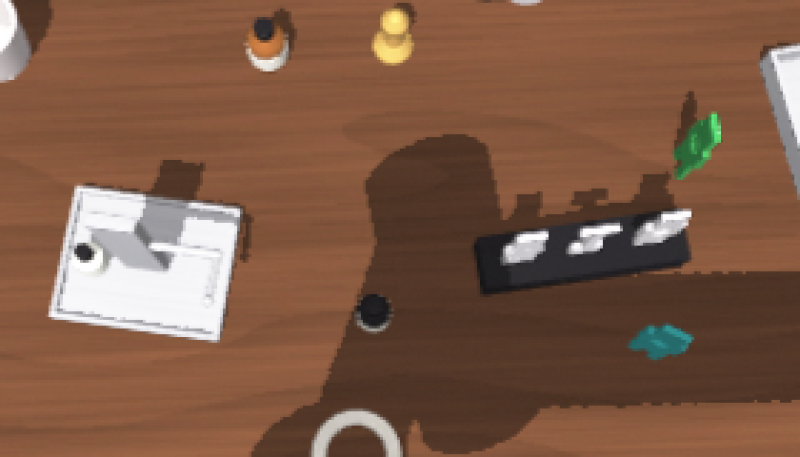

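Three white tools stand in the rack: zoomed scene (152,135) has a round hole, so it is the key (full image ≈(156,170)). The one at (205,150) is the tee and the one at (258,160) is the solid-headed blade. The green piece (70,180) and the turquoise one (215,105) stand outside the rack and are look-alikes. In the top view the key is the rightmost tool, full image ≈(372,189). Next I enlarge it to confirm and to pick points.

```bash
python3 - <<'E'
import cv2,numpy as np
a=cv2.imread("pics/scene0.png");b=cv2.imread("pics/top0.png")
def z(i,x,y,w,h,k):
    return cv2.resize(i[y:y+h,x:x+w],None,fx=k,fy=k,interpolation=cv2.INTER_CUBIC)
# rack: scene 140..228,145..215 ; top 300..388,175..220
cv2.imwrite("pics/rack.png",np.vstack([z(a,138,144,90,72,5),z(b,300,175,90,45,5)]))
cv2.imwrite("pics/cad.png",np.hstack([z(a,290,185,105,120,4),z(b,152,165,80,120,4)]))
E
```

```text
(no output)
```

View pics/rack.png

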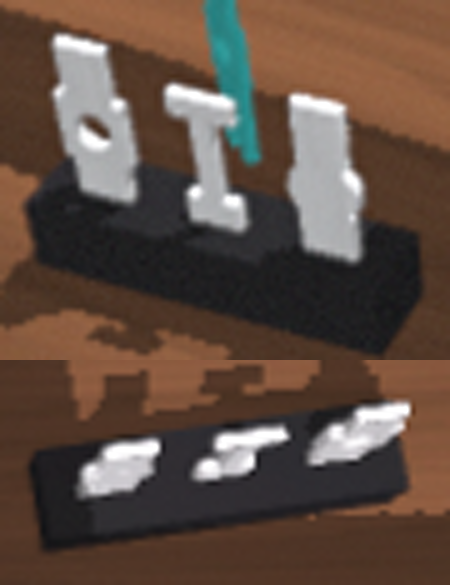

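View pics/cad.png

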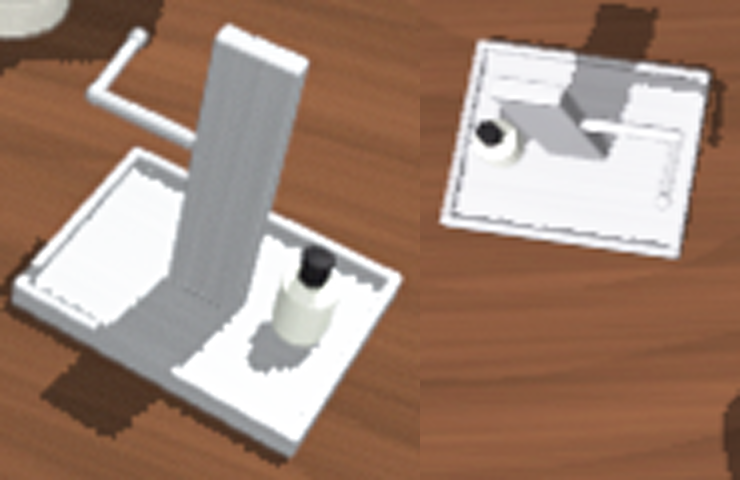

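The crop confirms it: the tool with the round hole (crop pixel 95,130) is in the -y slot of the rack, with the tee in the middle and the solid blade at the other end. In the second picture I picked the caddy's rim corners, upright top and peg tip (140,35) for a fit.

```bash
cat > h.py <<'E'
from cell import *
import cv2,numpy as np
from scipy.optimize import least_squares
C={n:calibration(n) for n in("scene","top")}
def proj(n,P):
    c=C[n];P=np.atleast_2d(np.array(P,float));k=np.array([c["k1"],0,0,0.])
    return cv2.projectPoints(P,np.array(c["rvec"],float),np.array(c["tvec"],float),np.array(c["mtx"],float),k)[0].reshape(-1,2)
def world(p,L):
    x,y,a=p[:3];c,s=np.cos(a),np.sin(a);L=np.atleast_2d(np.array(L,float))
    return np.c_[x+c*L[:,0]-s*L[:,1],y+s*L[:,0]+c*L[:,1],L[:,2]]
def fit(items,p0):
    f=lambda p:np.concatenate([(proj(n,world(p,l))[0]-u) for n,l,u in items])
    r=least_squares(f,p0,loss="soft_l1",x_scale=[100,100,1]);return r.x,r.fun.reshape(-1,2)
def z(u,v,k,ox,oy): return np.array([(u+.5)/k-.5+ox,(v+.5)/k-.5+oy])
E
python3 - <<'E'
from h import *
s=lambda u,v:z(u,v,4,290,185); t=lambda u,v:z(u-420,v,4,152,165)
it=[("scene",(60,-75,14),s(14,287)),("scene",(-60,-75,14),s(137,150)),("scene",(-60,75,14),s(402,278)),("scene",(60,75,14),s(292,440)),
("scene",(-6,-20,165),s(230,24)),("scene",(-6,20,165),s(308,62)),("scene",(6,20,165),s(303,76)),("scene",(6,-20,165),s(219,42)),
("top",(60,75,14),t(479,40)),("top",(60,-75,14),t(708,74)),("top",(-60,75,14),t(443,222)),("top",(-60,-75,14),t(678,257))]
c,r=fit(it,[400,150,0]);print("caddy",c[:2].round(1),np.degrees(c[2]).round(2));print(r.round(1).tolist())
for x in(-20,-40,-60):
  print(x,((proj("scene",world(c,[x,-75,104]))[0]-s(140,35))).round(1),(proj("top",world(c,[x,-75,104]))[0]-t(662,202)).round(1))
s=lambda u,v:z(u,v,5,138,144); t=lambda u,v:z(u,v-360,5,300,175)
it=[("scene",(0,-58,119),s(81,41)),("scene",(3,-58,73),s(95,131)),("scene",(0,58,117),s(319,103)),("scene",(0,0,106),s(201,101)),
("top",(0,-58,119),t(383,410)),("top",(0,58,117),t(132,447)),("top",(0,0,106),t(253,437))]
k,r=fit(it,[400,-250,0]);print("rack",k[:2].round(1),np.degrees(k[2]).round(2));print(r.round(1).tolist())
print("key",world(k,[0,-58,119]),"grip",world(c,[0,0,143]),"pegmid",world(c,[-30,-75,100]))
E
```

```text
caddy [529.5 146.2] -10.81
[[-0.1, -0.9], [-0.1, -0.7], [0.1, -0.1], [0.9, 0.4], [-0.9, -0.3], [0.9, -0.5], [-1.0, -0.3], [-1.4, -1.2], [-0.5, -0.4], [-0.6, -0.7], [-1.3, -0.4], [-1.3, -0.4]]
-20 [-5.7  6.4] [ 0.9 -9.2]
-40 [-0.5  1.1] [-0.6 -0.7]
-60 [ 4.5 -4.1] [-2.2  7.9]
rack [ 520.1 -238.7] 5.61
[[-0.4, 0.2], [-0.4, -0.2], [-0.6, -0.2], [-0.4, -1.4], [-0.5, 0.6], [-0.8, 0.2], [-0.9, -0.1]]
key [[ 525.75815131 -296.43048813  119.        ]] grip [[529.46228374 146.17724021 143.        ]] pegmid [[485.93102912  78.13291737 100.        ]]
```

```bash
cat >> h.py <<'E'
def go(pos,yaw):
    """shares for TCP target pos, tool down, tool x at yaw deg"""
    from scipy.spatial.transform import Rotation as Ro
    s=read_state();R=np.array(s["orientation"]);d=R.T@(np.array(pos)-s["tcp_pos"])/200
    a=np.radians(yaw);T=np.array([[np.cos(a),np.sin(a),0],[np.sin(a),-np.cos(a),0],[0,0,-1]])
    print("t",round(s["time"],2),"tcp",np.round(s["tcp_pos"],1),"F",np.round(s["force"],1),"w",round(s["grip_width"],3),"g",round(s["grasp_force"],1),"shift",d.round(4),"turn",(Ro.from_matrix(R.T@T).as_rotvec()/np.pi).round(4))
E
python3 -c "
from h import *
go([526,-296,200],95.6)"
```

```text
t 1.1 tcp [ 169.  -601.7  231.3] F [-0.7  0.2 -0.6] w 0.999 g 0.0 shift [ 2.1318 -0.9888  0.1565] turn [-0.     -0.     -0.4439]
```

Call:
arm_command:
  plan:
    - [[1, -0.46, 0, 0, 0, -0.22, 0.4], [1, -0.46, 0, 0, 0, -0.22, 0.4], [1, -0.46, 0, 0, 0, -0.22, 0.4], [1, -0.46, 0, 0, 0, -0.22, 0.4], [1, -0.46, 0, 0, 0, -0.22, 0.4]]
  newtons: 30

```text
time: 1.6
tcp_pos: [339.2, -456.4, 231.5]
orientation: [[0.563, 0.827, 0.001], [0.827, -0.563, 0.0], [0.001, 0.001, -1.0]]
force: [-0.8, -0.5, -0.1]
grip_width: 0.6
grasp_force: 0.0
```

```bash
python3 -c "
from h import *
go([526,-296,200],95.6)"
```

```text
t 1.6 tcp [ 339.2 -456.4  231.5] F [-0.8 -0.5 -0.1] w 0.6 g 0.0 shift [1.1882 0.3206 0.1587] turn [ 3.000e-04 -2.000e-04 -2.214e-01]
```

Call:
arm_command:
  plan:
    - [[1, 0.3, 0.15, 0, 0, -0.22, 0.4], [1, 0.3, 0.15, 0, 0, -0.22, 0.4], [1, 0.3, 0.15, 0, 0, -0.22, 0.4], [1, 0.3, 0.15, 0, 0, -0.22, 0.4], [1, 0.3, 0.15, 0, 0, -0.22, 0.4]]

```text
time: 2.1
tcp_pos: [502.5, -325.1, 200.2]
orientation: [[-0.095, 0.996, -0.0], [0.995, 0.095, 0.002], [0.002, 0.0, -1.0]]
force: [-0.8, -1.2, -0.2]
grip_width: 0.601
grasp_force: 0.0
```

```bash
python3 -c "
from h import *
go([526,-296,130],95.6)"
```

```text
t 2.1 tcp [ 502.5 -325.1  200.2] F [-0.8 -1.2 -0.2] w 0.601 g 0.0 shift [0.1332 0.1308 0.3515] turn [ 0.     -0.0006 -0.0009]
```

Call:
arm_command:
  plan:
    - [[0.133, 0.131, 0, 0, 0, 0, 0.4], [0.133, 0.131, 0.2, 0, 0, 0, 0.4], [0.133, 0.131, 0.3, 0, 0, 0, 0.4], [0.133, 0.131, 0.3, 0, 0, 0, 0.4]]

```text
time: 2.5
tcp_pos: [521.7, -298.1, 137.0]
orientation: [[-0.086, 0.996, -0.006], [0.996, 0.086, 0.005], [0.005, -0.006, -1.0]]
force: [1.0, 0.5, -0.2]
grip_width: 0.599
grasp_force: 0.0
```

```bash
python3 - <<'E'
from h import *
go([526,-296,87],95.6)
a=capture("scene");b=capture("top")
f=lambda i,x,y,w,h,k:cv2.resize(i[y:y+h,x:x+w,::-1],None,fx=k,fy=k,interpolation=cv2.INTER_CUBIC)
cv2.imwrite("pics/near.png",np.hstack([f(a,120,110,100,110,4),f(b,320,130,100,110,4)]))
E
```

```text
t 2.5 tcp [ 521.7 -298.1  137. ] F [ 1.   0.5 -0.2] w 0.599 g 0.0 shift [0.0074 0.0236 0.2498] turn [-0.0018 -0.0016 -0.0038]
```

View pics/near.png

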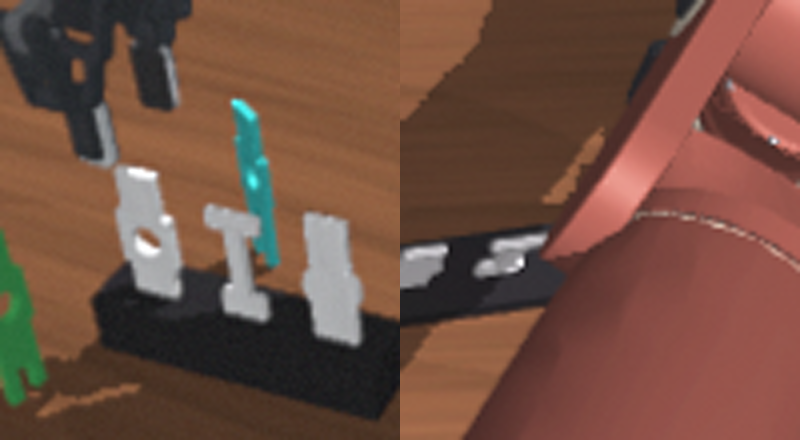

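The fingers (scene crop 105,160 and 170,105) straddle the line above the key's tab (138,172), so it is aligned. I descend.

Call:
arm_command:
  plan:
    - [[0.007, 0.01, 0.1, 0, 0, 0, 0.4], [0.007, 0.01, 0.2, 0, 0, 0, 0.4], [0.007, 0.01, 0.25, 0, 0, 0, 0.4], [0.007, 0.01, 0.25, 0, 0, 0, 0.4]]

```text
time: 3.0
tcp_pos: [525.2, -298.6, 91.0]
orientation: [[-0.085, 0.996, -0.001], [0.996, 0.085, 0.001], [0.001, -0.001, -1.0]]
force: [-0.6, -0.3, -0.0]
grip_width: 0.604
grasp_force: 0.0
```

```bash
python3 -c "
from h import *
go([526,-296,87],95.6)"
```

```text
t 3.0 tcp [ 525.2 -298.6   91. ] F [-0.6 -0.3 -0. ] w 0.604 g 0.0 shift [0.0126 0.005  0.0202] turn [-0.0002 -0.0002 -0.0041]
```

Close on the tab.

Call:
arm_command:
  plan:
    - [[0.01, 0.003, 0.0, 0, 0, -0.003, 0.7], [0.01, 0.003, 0.0, 0, 0, -0.003, 1], [0.01, 0.003, 0.0, 0, 0, -0.003, 1], [0.01, 0.003, 0.0, 0, 0, -0.003, 1], [0.01, 0.003, 0.0, 0, 0, -0.003, 1]]
  newtons: 40

```text
time: 3.5
tcp_pos: [526.5, -297.0, 92.7]
orientation: [[-0.095, 0.996, 0.001], [0.996, 0.095, -0.001], [-0.001, 0.001, -1.0]]
force: [-1.6, 0.8, 6.3]
grip_width: 0.059
grasp_force: 43.3
```

```bash
python3 -c "
from h import *
go([526,-296,200],95.6)"
```

```text
t 3.5 tcp [ 526.5 -297.    92.7] F [-1.6  0.8  6.3] w 0.059 g 43.3 shift [ 0.0045 -0.0014 -0.5366] turn [ 0.0002  0.0004 -0.0009]
```

Call:
arm_command:
  plan:
    - [[0, 0, -0.05, 0, 0, 0, 1], [0, 0, -0.15, 0, 0, 0, 1], [0, 0, -0.3, 0, 0, 0, 1], [0, 0, -0.5, 0, 0, 0, 1], [0, 0, -0.6, 0, 0, 0, 1]]

```text
time: 4.0
tcp_pos: [527.2, -297.2, 215.5]
orientation: [[-0.095, 0.996, 0.004], [0.996, 0.095, -0.003], [-0.003, 0.004, -1.0]]
force: [0.4, -0.7, 0.2]
grip_width: 0.061
grasp_force: 42.4
```

```bash
python3 -c "
from h import *
go([440,85,200],79.2)"
```

```text
t 4.0 tcp [ 527.2 -297.2  215.5] F [ 0.4 -0.7  0.2] w 0.061 g 42.4 shift [ 1.9437 -0.2535  0.0703] turn [0.0015 0.0008 0.0902]
```

Call:
arm_command:
  plan:
    - [[0.97, -0.2, 0, 0, 0, 0.05, 1], [0.97, -0.2, 0, 0, 0, 0.05, 1], [0.97, -0.2, 0, 0, 0, 0.05, 1], [0.97, -0.2, 0, 0, 0, 0.05, 1], [0.97, -0.2, 0, 0, 0, 0.05, 1]]

```text
time: 4.5
tcp_pos: [466.3, -102.8, 211.0]
orientation: [[0.057, 0.998, -0.0], [0.998, -0.057, 0.002], [0.002, -0.0, -1.0]]
force: [-0.3, -1.0, -1.2]
grip_width: 0.058
grasp_force: 42.3
```

Call:
arm_command:
  plan:
    - [[0.96, -0.15, 0, 0, 0, 0.04, 1], [0.96, -0.15, 0, 0, 0, 0.04, 1], [0.96, -0.15, 0, 0, 0, 0.04, 1], [0.96, -0.15, 0, 0, 0, 0.04, 1], [0.96, -0.15, 0, 0, 0, 0.04, 1]]

```text
time: 5.0
tcp_pos: [449.2, 90.4, 211.6]
orientation: [[0.18, 0.984, 0.0], [0.984, -0.18, 0.002], [0.002, 0.0, -1.0]]
force: [-0.1, -0.8, -0.3]
grip_width: 0.059
grasp_force: 42.3
```

```bash
python3 -c "
from h import *
go([437,87.5,124],79.2)"
```

```text
t 5.0 tcp [449.2  90.4 211.6] F [-0.1 -0.8 -0.3] w 0.059 g 42.3 shift [-0.0261 -0.0576  0.4377] turn [ 0.     -0.0006  0.0023]
```

Call:
arm_command:
  plan:
    - [[-0.025, -0.06, 0.1, 0, 0, 0.002, 1], [-0.025, -0.06, 0.25, 0, 0, 0.002, 1], [-0.025, -0.06, 0.4, 0, 0, 0.002, 1], [-0.025, -0.06, 0.437, 0, 0, 0.002, 1], [-0.025, -0.06, 0.437, 0, 0, 0.002, 1]]

```text
time: 5.5
tcp_pos: [436.4, 83.0, 122.8]
orientation: [[0.194, 0.981, -0.003], [0.981, -0.194, -0.0], [-0.001, -0.003, -1.0]]
force: [0.3, -0.3, -1.1]
grip_width: 0.064
grasp_force: 42.3
```

Call:
arm_command:
  plan:
    - [[0, 0, 0, 0, 0, 0, 1], [0, 0, 0, 0, 0, 0, 1], [0, 0, 0, 0, 0, 0, 1]]

```text
time: 5.8
tcp_pos: [438.3, 83.6, 125.6]
orientation: [[0.193, 0.981, 0.003], [0.981, -0.193, 0.0], [0.001, 0.003, -1.0]]
force: [-0.4, 0.2, -0.1]
grip_width: 0.056
grasp_force: 42.3
```

```bash
python3 - <<'E'
from h import *
go([437,87.5,124],79.2)
a=capture("scene");b=capture("top")
f=lambda i,x,y,w,h,k:cv2.resize(i[y:y+h,x:x+w,::-1],None,fx=k,fy=k,interpolation=cv2.INTER_CUBIC)
cv2.imwrite("pics/peg.png",np.hstack([f(a,260,150,100,110,4),f(b,160,150,100,110,4)]))
E
```

```text
t 5.8 tcp [438.3  83.6 125.6] F [-0.4  0.2 -0.1] w 0.056 g 42.3 shift [ 0.0177 -0.01    0.0078] turn [ 0.0009 -0.0002 -0.0019]
```

View pics/peg.png

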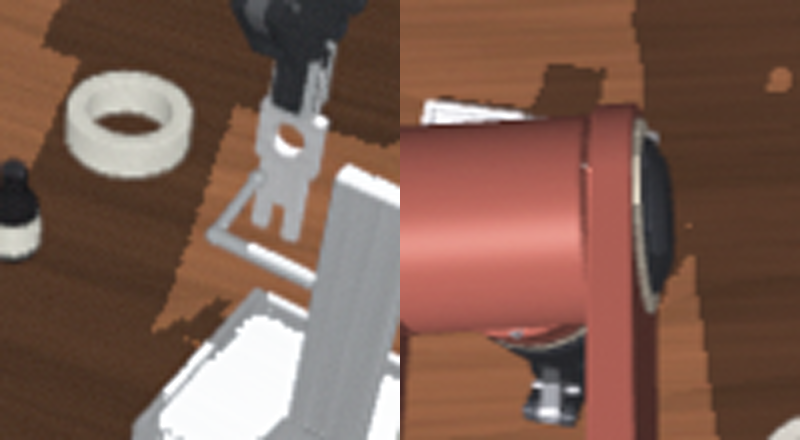

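The scene crop shows the key in the gripper with its eye at (289,140). The peg tip at (260,180) is behind and beside it. I check the eye against its projection.

```bash
python3 - <<'E'
from h import *
s=read_state();t=np.array(s["tcp_pos"]);print(s["tcp_pos"])
for e in(15,18,20,22): print(e,proj("scene",t+[3,0,-e])[0].round(1),"seen",z(289,140,4,260,150), "bottom",proj("scene",t-[0,0,e+63])[0].round(1), z(276,234,4,260,150))
c=[529.5,146.2,np.radians(-10.81)]
# peg line refit: seen tip in scene0/top0 and root
ts,tt=z(140,35,4,290,185),z(242,202,4,152,165)
r=least_squares(lambda p:np.r_[proj("scene",p)[0]-ts,proj("top",p)[0]-tt],[460,80,104]);print("tip triang",r.x.round(1),r.fun.round(1))
print("tip model",world(c,[-42,-75,104]).round(1),"root",world(c,[-2,-75,96]).round(1),"root proj",proj("scene",world(c,[-2,-75,96])).round(1),z(95,95,4,290,185))
E
```

```text
[437.80964856  83.69617551 124.93944358]
15 [331.9 182.6] seen [331.875 184.625] bottom [328.4 204.9] [328.625 208.125]
18 [331.7 183.8] seen [331.875 184.625] bottom [328.2 206. ] [328.625 208.125]
20 [331.6 184.5] seen [331.875 184.625] bottom [328.1 206.7] [328.625 208.125]
22 [331.5 185.3] seen [331.875 184.625] bottom [328.  207.3] [328.625 208.125]
tip triang [474.   79.4 105. ] [-0.4 -0.  -0.4  0.1]
tip model [[474.2  80.4 104. ]] root [[513.5  72.9  96. ]] root proj [[313.7 207.8]] [313.375 208.375]
```

Call:
arm_command:
  plan:
    - [[0.0157, 0.02, 0.003, 0, 0, 0, 1], [0.0157, 0.06, 0.003, 0, 0, 0, 1], [0.0157, 0.1, 0.003, 0, 0, 0, 1], [0.0157, 0.13, 0.003, 0, 0, 0, 1], [0.0157, 0.13, 0.003, 0, 0, 0, 1]]

```text
time: 6.4
tcp_pos: [464.1, 81.5, 123.3]
orientation: [[0.194, 0.981, -0.0], [0.981, -0.194, -0.0], [-0.0, -0.0, -1.0]]
force: [0.6, 0.1, -0.9]
grip_width: 0.058
grasp_force: 42.3
```

Call:
arm_command:
  plan:
    - [[0, 0, 0, 0, 0, 0, 1], [0, 0, 0, 0, 0, 0, 1]]

```text
time: 6.6
tcp_pos: [463.1, 81.8, 123.1]
orientation: [[0.193, 0.981, -0.0], [0.981, -0.193, 0.0], [-0.0, -0.0, -1.0]]
force: [-0.2, 1.1, -0.9]
grip_width: 0.06
grasp_force: 42.3
```

```bash
python3 - <<'E'
from h import *
go([493.9,76.7,120],79.2)
c=[529.5,146.2,np.radians(-10.81)];s=read_state();t=np.array(s["tcp_pos"])
d=t[:2]-c[:2];a=c[2];print("eye local",np.cos(a)*d[0]+np.sin(a)*d[1],-np.sin(a)*d[0]+np.cos(a)*d[1],t[2]-20)
E
```

```text
t 6.6 tcp [463.1  81.8 123.1] F [-0.2  1.1 -0.9] w 0.06 g 42.3 shift [0.0049 0.1562 0.0156] turn [-0.0001  0.     -0.0019]
eye local -53.16786083704807 -75.73856383202958 103.13315478450362
```

Call:
arm_command:
  plan:
    - [[0.001, 0.03, -0.004, 0, 0, 0, 1], [0.001, 0.06, -0.004, 0, 0, 0, 1], [0.001, 0.09, 0, 0, 0, 0, 1], [0.001, 0.12, 0.006, 0, 0, 0, 1], [0.001, 0.12, 0.006, 0, 0, 0, 1]]

```text
time: 7.1
tcp_pos: [487.5, 77.1, 122.0]
orientation: [[0.193, 0.981, -0.0], [0.981, -0.193, -0.0], [-0.0, -0.0, -1.0]]
force: [0.8, -0.1, -0.1]
grip_width: 0.063
grasp_force: 42.3
```

```bash
python3 - <<'E'
from h import *
go([493.9,76.7,119],79.2)
a=capture("scene")
i=cv2.resize(a[150:250,270:370,::-1],None,fx=5,fy=5,interpolation=cv2.INTER_CUBIC)
cv2.imwrite("pics/on.png",i)
E
```

```text
t 7.1 tcp [487.5  77.1 122. ] F [ 0.8 -0.1 -0.1] w 0.063 g 42.3 shift [0.0042 0.0317 0.0149] turn [-0.     0.    -0.002]
```

View pics/on.png

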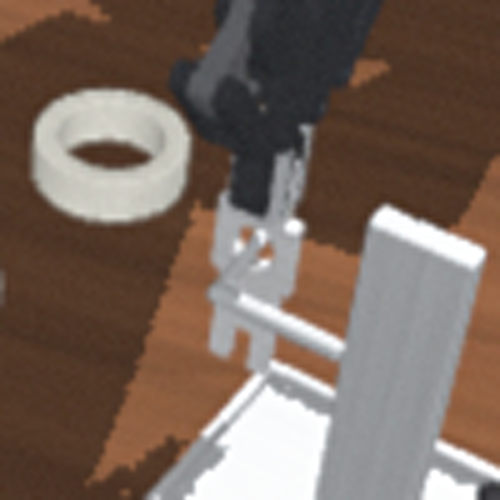

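The peg runs through the eye at crop (252,245). I go a little deeper, then lower until the eye's rim sits on the peg.

Call:
arm_command:
  plan:
    - [[0.002, 0.02, 0.006, 0, 0, 0, 1], [0.002, 0.04, 0.012, 0, 0, 0, 1], [0.002, 0.04, 0.02, 0, 0, 0, 1], [0.002, 0.04, 0.03, 0, 0, 0, 1], [0.002, 0.04, 0.036, 0, 0, 0, 1]]

```text
time: 7.65
tcp_pos: [494.5, 76.2, 114.5]
orientation: [[0.193, 0.981, -0.001], [0.981, -0.193, 0.0], [-0.0, -0.001, -1.0]]
force: [0.1, 0.5, -0.7]
grip_width: 0.06
grasp_force: 42.3
```

Call:
arm_command:
  plan:
    - [[0, 0, 0, 0, 0, 0, 1], [0, 0, 0, 0, 0, 0, 1]]

```text
time: 7.85
tcp_pos: [494.7, 76.2, 114.9]
orientation: [[0.193, 0.981, -0.0], [0.981, -0.193, -0.0], [-0.0, -0.0, -1.0]]
force: [0.1, -0.8, -0.5]
grip_width: 0.059
grasp_force: 42.4
```

Call:
arm_command:
  plan:
    - [[0, 0, 0.005, 0, 0, 0, 1], [0, 0, 0.005, 0, 0, 0, 0.9], [0, 0, 0.005, 0, 0, 0, 0.75], [0, 0, 0.005, 0, 0, 0, 0.6], [0, 0, 0.005, 0, 0, 0, 0.6]]

```text
time: 8.35
tcp_pos: [494.8, 76.2, 114.0]
orientation: [[0.193, 0.981, 0.0], [0.981, -0.193, -0.0], [0.0, 0.0, -1.0]]
force: [0.2, -0.2, -0.3]
grip_width: 0.398
grasp_force: 0.0
```

Call:
arm_command:
  plan:
    - [[0, 0, 0, 0, 0, 0, 0.6], [0, 0, 0, 0, 0, 0, 0.6]]

```text
time: 8.55
tcp_pos: [494.8, 76.2, 113.9]
orientation: [[0.193, 0.981, 0.0], [0.981, -0.193, 0.0], [0.0, 0.0, -1.0]]
force: [0.1, 0.5, 0.0]
grip_width: 0.405
grasp_force: 0.0
```

Call:
arm_command:
  plan:
    - [[0, 0, -0.05, 0, 0, 0, 0.6], [0, 0, -0.15, 0, 0, 0, 0.6], [0, 0, -0.3, 0, 0, 0, 0.6], [0, 0, -0.45, 0, 0, 0, 0.6], [0, 0, -0.45, 0, 0, 0, 0.6]]

```text
time: 9.05
tcp_pos: [497.8, 76.2, 210.4]
orientation: [[0.193, 0.981, 0.01], [0.981, -0.193, 0.0], [0.002, 0.01, -1.0]]
force: [-0.2, 0.6, 0.5]
grip_width: 0.402
grasp_force: 0.0
```

```bash
python3 - <<'E'
from h import *
go([529.5,146.2,205],79.2)
a=capture("scene")
i=cv2.resize(a[160:310,270:410,::-1],None,fx=4,fy=4,interpolation=cv2.INTER_CUBIC)
cv2.imwrite("pics/rel.png",i)
E
```

```text
t 9.05 tcp [497.8  76.2 210.4] F [-0.2  0.6  0.5] w 0.402 g 0.0 shift [0.3737 0.0877 0.0284] turn [ 0.0032 -0.0007 -0.0018]
```

View pics/rel.png

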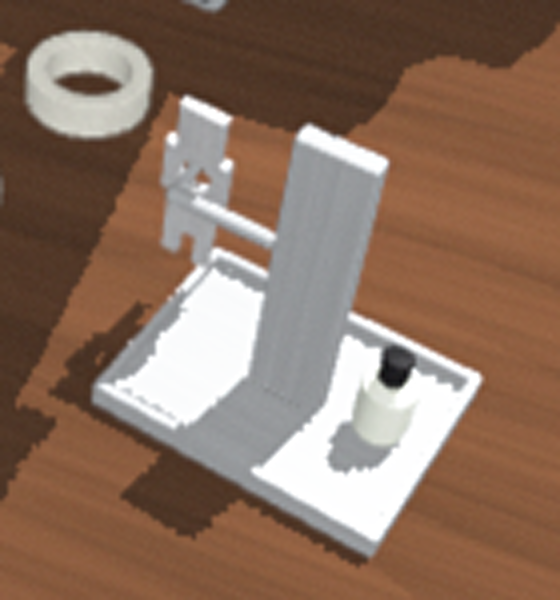

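The key hangs on the peg (eye at crop 190,180), released, and the bottle stands upright at (385,400). Now I move over the upright.

Call:
arm_command:
  plan:
    - [[0.1, 0.02, 0, 0, 0, 0, 0.5], [0.25, 0.05, 0, 0, 0, -0.002, 0.5], [0.374, 0.078, 0, 0, 0, -0.002, 0.5], [0.374, 0.078, 0, 0, 0, -0.002, 0.5], [0.374, 0.078, 0, 0, 0, -0.002, 0.5]]

```text
time: 9.6
tcp_pos: [523.9, 146.6, 202.8]
orientation: [[0.186, 0.983, -0.002], [0.983, -0.186, -0.001], [-0.001, -0.002, -1.0]]
force: [0.2, 0.1, 0.4]
grip_width: 0.499
grasp_force: 0.0
```

Call:
arm_command:
  plan:
    - [[0, 0, 0, 0, 0, 0, 0.5], [0, 0, 0, 0, 0, 0, 0.5]]

```text
time: 9.8
tcp_pos: [524.1, 145.8, 203.6]
orientation: [[0.188, 0.982, -0.001], [0.982, -0.188, -0.0], [-0.0, -0.0, -1.0]]
force: [-0.5, -0.3, -0.3]
grip_width: 0.5
grasp_force: 0.0
```

```bash
python3 - <<'E'
from h import *
go([529.5,146.2,124],79.2)
E
```

```text
t 9.8 tcp [524.1 145.8 203.6] F [-0.5 -0.3 -0.3] w 0.5 g 0.0 shift [0.0071 0.0261 0.3979] turn [-0.0002  0.0001 -0.0002]
```

Call:
arm_command:
  plan:
    - [[0.005, 0.027, 0, 0, 0, 0, 0.5], [0.005, 0.027, 0.1, 0, 0, 0, 0.5], [0.005, 0.027, 0.2, 0, 0, 0, 0.5], [0.005, 0.027, 0.3, 0, 0, 0, 0.5], [0.005, 0.027, 0.395, 0, 0, 0, 0.5]]

```text
time: 10.3
tcp_pos: [530.3, 146.0, 124.2]
orientation: [[0.188, 0.982, 0.0], [0.982, -0.188, -0.0], [0.0, 0.0, -1.0]]
force: [-0.6, -0.1, -0.7]
grip_width: 0.5
grasp_force: 0.0
```

Call:
arm_command:
  plan:
    - [[0, 0, 0, 0, 0, 0, 0.5], [0, 0, 0, 0, 0, 0, 0.5], [0, 0, 0, 0, 0, 0, 0.5]]

```text
time: 10.6
tcp_pos: [531.1, 146.5, 126.5]
orientation: [[0.187, 0.982, 0.002], [0.982, -0.187, 0.0], [0.001, 0.002, -1.0]]
force: [0.9, -0.3, -1.0]
grip_width: 0.501
grasp_force: 0.0
```

```bash
python3 - <<'E'
from h import *
go([529.5,146.2,124],79.2)
E
```

```text
t 10.6 tcp [531.1 146.5 126.5] F [ 0.9 -0.3 -1. ] w 0.501 g 0.0 shift [-0.0029 -0.0075  0.0125] turn [ 0.0008 -0.0002  0.0001]
```

Close gently, in steps, then firm up.

Call:
arm_command:
  plan:
    - [[0, -0.004, 0.01, 0, 0, 0, 0.6], [0, -0.004, 0.01, 0, 0, 0, 0.7], [0, -0.004, 0.01, 0, 0, 0, 0.76], [0, -0.004, 0.01, 0, 0, 0, 0.8], [0, -0.004, 0.01, 0, 0, 0, 0.83]]
  newtons: 30

```text
time: 11.1
tcp_pos: [529.3, 146.7, 123.1]
orientation: [[0.187, 0.982, 0.0], [0.982, -0.187, 0.0], [0.0, 0.0, -1.0]]
force: [0.4, -0.3, -0.2]
grip_width: 0.166
grasp_force: 0.0
```

Call:
arm_command:
  plan:
    - [[0, 0, 0, 0, 0, 0, 0.86], [0, 0, 0, 0, 0, 0, 0.89], [0, 0, 0, 0, 0, 0, 0.92], [0, 0, 0, 0, 0, 0, 1], [0, 0, 0, 0, 0, 0, 1]]

```text
time: 11.6
tcp_pos: [528.9, 146.9, 123.0]
orientation: [[0.187, 0.982, -0.001], [0.982, -0.187, 0.0], [0.0, -0.001, -1.0]]
force: [-4.5, 1.9, 3.9]
grip_width: 0.135
grasp_force: 30.3
```

Call:
arm_command:
  plan:
    - [[0, 0, 0, 0, 0, 0, 1], [0, 0, 0, 0, 0, 0, 1], [0, 0, 0, 0, 0, 0, 1], [0, 0, 0, 0, 0, 0, 1]]
  newtons: 110

```text
time: 12.0
tcp_pos: [529.0, 146.9, 123.2]
orientation: [[0.187, 0.982, -0.001], [0.982, -0.187, 0.0], [0.0, -0.001, -1.0]]
force: [-4.8, 2.5, 4.6]
grip_width: 0.127
grasp_force: 107.9
```

Call:
arm_command:
  plan:
    - [[0, 0, -0.002, 0, 0, 0, 1], [0, 0, -0.006, 0, 0, 0, 1], [0, 0, -0.012, 0, 0, 0, 1], [0, 0, -0.02, 0, 0, 0, 1], [0, 0, -0.028, 0, 0, 0, 1]]

```text
time: 12.5
tcp_pos: [528.7, 146.3, 127.4]
orientation: [[0.187, 0.982, -0.001], [0.982, -0.187, -0.001], [-0.001, -0.001, -1.0]]
force: [0.1, 0.4, -6.0]
grip_width: 0.128
grasp_force: 107.1
```

Call:
arm_command:
  plan:
    - [[0, 0, -0.01, 0, 0, 0, 1], [0, 0, -0.02, 0, 0, 0, 1], [0, 0, -0.03, 0, 0, 0, 1], [0, 0, -0.04, 0, 0, 0, 1], [0, 0, -0.05, 0, 0, 0, 1]]

```text
time: 13.0
tcp_pos: [529.3, 146.7, 138.7]
orientation: [[0.187, 0.982, 0.0], [0.982, -0.187, -0.0], [0.0, 0.0, -1.0]]
force: [-0.4, -0.3, -6.8]
grip_width: 0.129
grasp_force: 107.1
```

```bash
python3 - <<'E'
from h import *
go([529,146.9,223],79.2)
a=capture("scene")
i=cv2.resize(a[140:310,270:410,::-1],None,fx=3,fy=3,interpolation=cv2.INTER_CUBIC)
cv2.imwrite("pics/lift.png",i)
E
```

```text
t 13.0 tcp [529.3 146.7 138.7] F [-0.4 -0.3 -6.8] w 0.129 g 107.1 shift [ 0.0009 -0.0016 -0.4213] turn [ 0.0001 -0.      0.0001]
```

View pics/lift.png

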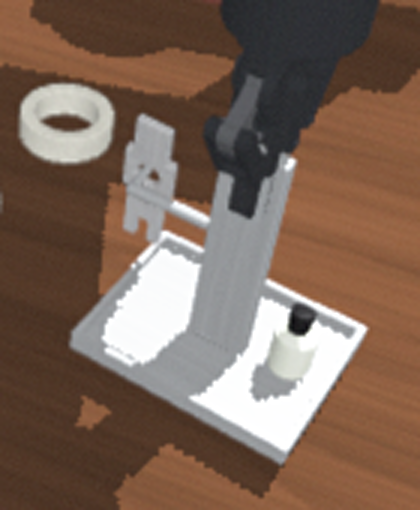

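The caddy is about 15 mm up and level, with the key on the peg (150,180) and the bottle standing (292,345). The wrist force of about 7 N matches its weight. I lift it further, smoothly.

Call:
arm_command:
  plan:
    - [[0, 0, -0.012, 0, 0, 0, 1], [0, 0, -0.026, 0, 0, 0, 1], [0, 0, -0.042, 0, 0, 0, 1], [0, 0, -0.06, 0, 0, 0, 1], [0, 0, -0.078, 0, 0, 0, 1]]

```text
time: 13.55
tcp_pos: [529.3, 146.7, 154.5]
orientation: [[0.187, 0.982, 0.0], [0.982, -0.187, 0.0], [0.0, 0.0, -1.0]]
force: [-0.3, 0.3, -7.1]
grip_width: 0.125
grasp_force: 107.2
```

Call:
arm_command:
  plan:
    - [[0, 0, -0.02, 0, 0, 0, 1], [0, 0, -0.04, 0, 0, 0, 1], [0, 0, -0.06, 0, 0, 0, 1], [0, 0, -0.08, 0, 0, 0, 1], [0, 0, -0.1, 0, 0, 0, 1]]

```text
time: 14.05
tcp_pos: [529.2, 146.7, 174.5]
orientation: [[0.187, 0.982, 0.0], [0.982, -0.187, -0.0], [0.0, 0.0, -1.0]]
force: [0.2, -0.4, -6.7]
grip_width: 0.127
grasp_force: 107.2
```

Call:
arm_command:
  plan:
    - [[0, 0, -0.02, 0, 0, 0, 1], [0, 0, -0.04, 0, 0, 0, 1], [0, 0, -0.06, 0, 0, 0, 1], [0, 0, -0.08, 0, 0, 0, 1], [0, 0, -0.1, 0, 0, 0, 1]]

```text
time: 14.55
tcp_pos: [529.2, 146.7, 194.4]
orientation: [[0.187, 0.982, -0.0], [0.982, -0.187, 0.0], [0.0, -0.0, -1.0]]
force: [0.6, -0.5, -5.7]
grip_width: 0.124
grasp_force: 107.2
```

Call:
arm_command:
  plan:
    - [[0, 0, -0.02, 0, 0, 0, 1], [0, 0, -0.038, 0, 0, 0, 1], [0, 0, -0.054, 0, 0, 0, 1], [0, 0, -0.068, 0, 0, 0, 1], [0, 0, -0.08, 0, 0, 0, 1]]

```text
time: 15.05
tcp_pos: [529.2, 146.7, 210.3]
orientation: [[0.187, 0.982, -0.0], [0.982, -0.187, -0.0], [-0.0, -0.0, -1.0]]
force: [0.2, 0.1, -7.1]
grip_width: 0.126
grasp_force: 107.2
```

Call:
arm_command:
  plan:
    - [[0, 0, -0.01, 0, 0, 0, 1], [0, 0, -0.018, 0, 0, 0, 1], [0, 0, -0.024, 0, 0, 0, 1], [0, 0, -0.028, 0, 0, 0, 1], [0, 0, -0.03, 0, 0, 0, 1]]

```text
time: 15.55
tcp_pos: [529.2, 146.7, 216.1]
orientation: [[0.187, 0.982, -0.0], [0.982, -0.187, 0.0], [0.0, -0.0, -1.0]]
force: [0.2, -0.9, -6.8]
grip_width: 0.129
grasp_force: 107.2
```

Call:
arm_command:
  plan:
    - [[0, 0, 0, 0, 0, 0, 1], [0, 0, 0, 0, 0, 0, 1], [0, 0, 0, 0, 0, 0, 1], [0, 0, 0, 0, 0, 0, 1], [0, 0, 0, 0, 0, 0, 1]]

```text
time: 16.05
tcp_pos: [529.2, 146.7, 216.1]
orientation: [[0.187, 0.982, -0.0], [0.982, -0.187, -0.0], [-0.0, -0.0, -1.0]]
force: [-0.9, -0.4, -6.6]
grip_width: 0.125
grasp_force: 107.2
```

Call:
arm_command:
  plan:
    - [[0, 0, -0.006, 0, 0, 0, 1], [0, 0, -0.014, 0, 0, 0, 1], [0, 0, -0.024, 0, 0, 0, 1], [0, 0, -0.032, 0, 0, 0, 1], [0, 0, -0.036, 0, 0, 0, 1]]

```text
time: 16.55
tcp_pos: [529.4, 146.7, 223.7]
orientation: [[0.187, 0.982, 0.001], [0.982, -0.187, 0.0], [0.0, 0.001, -1.0]]
force: [0.2, -0.6, -6.8]
grip_width: 0.127
grasp_force: 107.2
```

Call:
arm_command:
  plan:
    - [[0, 0, 0, 0, 0, 0, 1], [0, 0, 0, 0, 0, 0, 1], [0, 0, 0, 0, 0, 0, 1], [0, 0, 0, 0, 0, 0, 1], [0, 0, 0, 0, 0, 0, 1]]

```text
time: 17.05
tcp_pos: [529.2, 146.7, 223.2]
orientation: [[0.187, 0.982, -0.0], [0.982, -0.187, -0.0], [-0.0, -0.0, -1.0]]
force: [0.2, 0.6, -6.4]
grip_width: 0.127
grasp_force: 107.2
```

```bash
python3 - <<'E'
from h import *
go([529.2,146.7,223],79.2)
a=capture("scene")
cv2.imwrite("pics/end.png",cv2.resize(a[90:290,110:420,::-1],(800,516),interpolation=cv2.INTER_CUBIC))
E
```

```text
t 17.05 tcp [529.2 146.7 223.2] F [ 0.2  0.6 -6.4] w 0.127 g 107.2 shift [0.0002 0.0001 0.001 ] turn [-0.0001  0.      0.0001]
```

View pics/end.png

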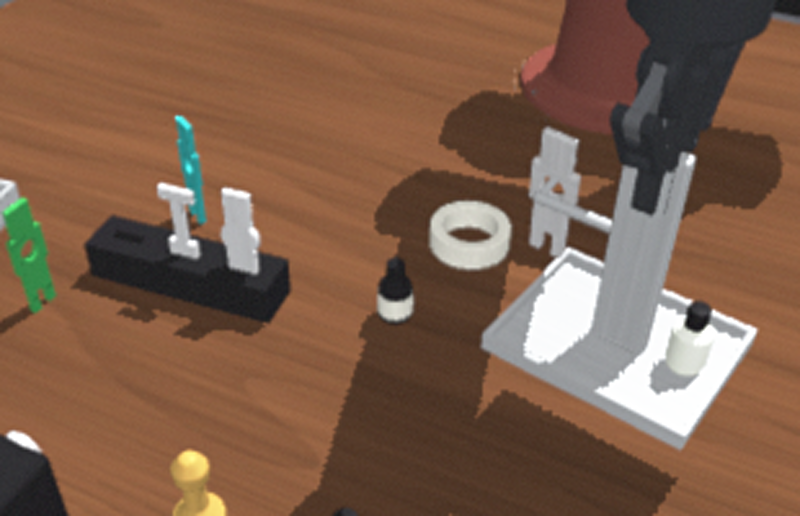

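The caddy is held level 100 mm up, with the key on the peg (555,190) and the bottle standing (690,340). The tee and blade are still in the rack (180,225 and 240,230).

```bash
python3 -c "
from cell import *
print(close_job())"
```

```text
the job is handed in; nothing more can be done
None
```

The key hangs by its eye on the caddy's peg, and the arm is holding the caddy level and still about 100 mm above the bench with the bottle standing; the other two tools are still in the rack, and I handed the job in at about 17 s.

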